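# Set the jaw of a locating jig with its knurled wheel, then slide the block home

### The arm

A 6-joint arm with a two-finger parallel gripper is mounted at the origin on a cart in front of the work surface, level with it; the furniture and walls round the work are solid. World frame = base frame: x ahead of the robot, y to its left, z up, the work surface at z = 0. Lengths are in m, angles in rad, forces in N, time in s.
With the tool pointing down it reaches from about 0.325 to 0.85 m from the base axis. Payload 4.4 kg.
Tool frame: the origin (TCP) lies on the centre line of the jaws, within the pads' length; the fingertips stand 25 mm ahead of it and the grasp point (between the pads) lies 6 mm ahead of it (arm.tip_extent is the distance from the TCP to the fingertips, in m); x points along the fingers, y is the direction in which the jaws open and shut, and the axes are right-handed (so a half turn about x gives the same grasp; the last joint's range is limited). The gripper opens to 94 mm and grips with 3 to 60 N. Pads are 16 mm wide; open, the fingers measure 119 mm over their backs; the gripper's body (75 mm by 177 mm) begins 78 mm behind the grasp point.
Start: joints at [1.065, 0.207, 1.542, -0, 1.393, -0.15], TCP at [0.2, 0.539, 0.23] pointing down, gripper open.
Joint ranges: [-2.73, 2.73], [-0.86, 2.22], [0.23, 2.46], [-1.11, 4.25], [0.08, 2.63], [-2.82, 2.82]. Speed limits (rad/s): [2.79, 2.79, 3.14, 3.14, 3.14, 3.14].

### API

Orientations are given as a unit quaternion [w, x, y, z].
In Python, from workcell import arm gives the robot as it stands.
- The arm moves only by the shell command python3 -m crank 'ROWS' [FORCE]. ROWS is JSON, a list that holds one entry, the list of rows, each a list of 5 numbers: the shift along the tool's x, y, z in mm, then the turn about the tool's x in degrees, then the finger opening in mm, from 0 to 94. In form: [[[tx, ty, tz, roll, gripper], ...]]. A call has exactly 10 rows; each row shifts and turns the commanded pose from where the row before left it, along the tool's axes as they then stand; what a row does not reach is not made up. A row lasts 1/12 s, in which the tool goes at most 41.7 mm and 7.16 degrees, less where a joint would pass 70% of its speed; a pose out of reach is approached as far as the arm can. A call is refused whole if a number of a shift passes 41.7 or a number of a turn 7.16, either way. A call with a gripper value outside its range is refused whole. The fingers move at their own pace and stop on an object; FORCE is the grip in N (left out, the last holds). Time passes only in rows, so rows that do not move let the fingers close, or fill a call up. It gives the time, the measured TCP pose, the force and the opening at its end, in the units of the state.
- arm.state(): the state, without advancing time (a new reading comes with each control period).
- arm.get_image(name): name is "side" or "top"; returns the picture (480x640x3 uint8, red, green, blue); there is no depth.
- arm.camera_params(name): a dict with "fov_y" (degrees; the focal length in pixels is half the picture's height over the tangent of half this angle, whatever the lens; pixels are square), "cx", "cy" (the principal point, pixels), "extrinsics" (4x4, takes a point from camera to world coordinates). Camera axes: x right, y up, looking along -z (the intrinsics and any distortion apply to the point x, -y, -z); pixel columns grow to the right and rows downward; lengths in m; the calibration is good to about 2 mm. A picture is of the moment at which its call begins. camera_params takes no time and is no camera call.
- arm.finish_job(): hands the job in, once; it reports no verdict.
Trained networks look in the newest picture that a camera, given by its name, has taken for a name from the list of things; names that differ only in an ending like _2 or _b are one class to them, and where a whole thing is asked for, a point or a joint stands for the part that bears it (a point fixed in the world has none). Each returns a list of dicts, best first, with "confidence" (0 to 1); they miss things now and then, are a little off and sometimes report something else, mostly with a low value. They report only what shows in the picture. A call takes as long as a camera call. They do not tell look-alikes from the thing itself.
- arm.look_for(camera, query): "at" ([x, y, z] in m, in world coordinates, good to about 4 mm: the middle of the surface that is visible of it).
- arm.place_of(camera, query): "at" ([x, y, z] in m, in world coordinates, good to about 4 mm: a listed point, or the origin of a listed thing).
The state is a dict: "clock": time; "joint_positions": joint angles; "dq": joint speeds; "tau": joint torques, N m; "eef_pos": TCP position; "eef_rot": TCP orientation; "ft_force": force on the tool from outside, world axes, zero at the start; "ft_torque": the same for the moment, N m; "gripper_width": finger opening in m.
Only numpy, scipy, OpenCV 4.12 (cv2) and the standard library are available. Lean on these libraries where they do the work, as an engineer would, in place of code of your own. Each camera call takes 0.05 s, during which the arm holds its last target. There are 200 camera calls.

### The job

Roll the knurled wheel of the locating jig under a fingertip until the red pointer of the sliding jaw stands at the line on the brass gauge mark, moving the jaw by the wheel alone. Then push the wooden block that stands on the jig along the fence into the gap until it is fully home against the end stop, sliding it without lifting or tipping it. Leave the jaw at its mark and the other things on the bench where they are, and finish with the hand clear.

Things in the scene. Friction and masses are not known exactly. Their poses are not given: they have to be found in the camera images.
- jig: Grey locating jig fixed to the bench, about 180 x 170 mm; every offset below is in its frame (mm). Origin on the bench; x runs along the fence, roughly away from the robot; y to the left; z up. Flat bed top at z 12. Fixed wood-faced fence on the right: face at y -15, x -86 to 46, top z 48. Steel end stop across the far end: face at x 40, y -22 to 8, top z 40. Scale bar at x -25 to -11, y 32 to 84, top z 40.
- sliding_jaw: Aluminium jaw with a wooden face, left of the fence, slides along jig y only. Origin on its working face at bed height (jig x 30); the gap to the fence is its jig y + 15 mm. x 0 to 56, 36 mm thick, top z 46; the near 20 mm of the face flares 12 mm outwards as a lead-in. It starts 6 to 14 mm too wide. The screw holds it against some 25 N.
- knurled_wheel: Steel wheel with 28 straight ribs on the jaw's screw, diameter 56 mm, 17 mm wide. Origin at its centre, jig (30, 100, 32); its axis is jig y, so its top is at z 60; the bearing cheeks beside it reach only z 45. Rolling its top along +x (away from the robot) closes the gap, rolling it back opens it: 12 mm of jaw travel per turn, i.e. 1 mm for each 15 mm rolled at the rim. It turns stiffly (about 2 N at the rim) and stays where it is left; no end stop within 4 mm past the mark.
- index_line (a point): Tip of the jaw's red pointer (white line), at jig x -10, z 47, over the scale bar; moves with the jaw, 30 mm left of its face.
- gauge_mark (a point): Middle of the black line on the brass clip on the scale bar, at jig (-18, 45.5, 42). Axes as the jig's. The jaw is set when pointer and line have the same jig y; the gap is then 30.5 mm. At the start the pointer is to the left (+y) of it.
- home (a point): Point on the bed where the middle of the block's underside comes to lie when it is home: touching the end stop and the fence, jig (15, -1, 12). Axes as the jig's.
- sample_block: Tapered hardwood block standing on the jig's bed before the gap: 28 mm thick (along jig y), 50 mm long at the base (along jig x), 64 mm tall, about 50 g. Origin in the middle of its underside; its own y runs along its length. Starts 59 to 73 mm short of home, 3.5 to 6.5 mm off the fence, up to 5 degrees askew; askew it can catch in the gap's mouth until squared to the fence. Push it below half its height
- spare_block_a: Spare tapered hardwood block like the one on the jig, 28 x 50 x 64 mm, standing on the bench right of the jig; loose, to be left alone.
- spare_block_b: Second spare tapered hardwood block, 28 x 50 x 63 mm, standing on the bench right of the jig; loose, to be left alone.
- pencil: Red carpenter's pencil, 162 x 7 x 7 mm, lying in front of the jig on its left; loose, to be left alone.
- calliper: Steel spring calliper, 68 x 152 x 9 mm, lying flat at the near right; loose, to be left alone.
- folding_rule: Folded yellow rule, 18 x 201 x 12 mm, lying at the near edge; loose, to be left alone.
- spanner: Double-ended steel spanner, 35 x 197 x 8 mm, lying at the near left; loose, to be left alone.
- mallet: Small wooden mallet, 184 x 85 x 60 mm, lying at the left; loose, to be left alone.
- abrasive_roll: Dark brown roll of abrasive, diameter 69 mm, 50 mm tall, standing behind the jig on the left; loose, to be left alone.
- sanding_cork: Brown cork sanding block, 63 x 112 x 36 mm, lying on the bench left of the jig; loose, to be left alone.
There are look-alikes about, which are no part of the job. What is shaped like the sample_block but orange is not meant.

How it is judged:
By the outcome, as a careful person would: the job done as asked, in the order asked, and still so for the second after the job is handed in, with the robot touching nothing.
It also fails if it takes over 72 s, if anything falls off the work surface, if the arm or the gripper's body presses on something with over 40 N, if the wrist force passes 120 N, or if a joint passes its speed limit or range.

## Working session

There is one attempt and no reset: what is moved stays moved. The work goes in short steps, Python scripts to look and compute and a shell command to move; the robot and the scene stay as the last step left them, time stands still between calls to the robot, and variables do not carry over. Pictures are saved under pics/ and viewed, about 8 in all and at most 12, crops included, and the job is handed in when it is done.

```bash
mkdir -p pics; python3 - <<'E'
from workcell import arm
import cv2,numpy as np
s=arm.state();print(s['clock'],s['eef_pos'],s['eef_rot'],s['ft_force'],s['gripper_width'])
for n in("top","side"):
    im=arm.get_image(n);cv2.imwrite(f"pics/{n}0.png",im[:,:,::-1])
    p=arm.camera_params(n);print(n,p)
    for q in("jig","sliding_jaw","knurled_wheel","index_line","gauge_mark","home","sample_block"):
        r=arm.place_of(n,q);print(q,[(np.round(d['at'],4).tolist(),round(d['confidence'],2),{k:v for k,v in d.items() if k not in('at','confidence')}) for d in r[:4]])
print(arm.state()['clock'])
E
```

```text
0.0 [0.19997929 0.5383386  0.22933573] [ 0.69571416  0.12441354  0.69617445 -0.12587378] [-0.16682741 -0.09444119 -0.65258999] 0.09388617065884514
top {'fov_y': 56.895557382224524, 'cx': 312.7644446262548, 'cy': 242.61848416203557, 'extrinsics': array([[-0.02866878,  0.98228575, -0.18518317,  0.38424205],
       [-0.99939794, -0.02454546,  0.02452094,  0.06520018],
       [ 0.01954117,  0.18577466,  0.98239804,  1.01817421],
       [ 0.        ,  0.        ,  0.        ,  1.        ]])}
jig [([0.3889, 0.1785, 0.0012], 0.7, {}), ([0.5748, -0.069, 0.0169], 0.68, {}), ([0.5539, -0.0985, 0.0004], 0.55, {})]
sliding_jaw [([0.5765, -0.0689, 0.0133], 0.78, {})]
knurled_wheel [([0.5667, 0.006, 0.0339], 0.69, {})]
index_line [([0.5341, -0.0464, 0.0445], 0.92, {}), ([0.5518, -0.0984, 0.0011], 0.59, {})]
gauge_mark [([0.526, -0.0585, 0.045], 0.95, {}), ([0.483, -0.2852, 0.0013], 0.54, {})]
home [([0.5641, -0.0967, 0.0106], 0.75, {}), ([0.5829, -0.2716, -0.0038], 0.27, {})]
sample_block [([0.4723, 0.1295, -0.0037], 0.85, {}), ([0.6937, -0.1844, -0.0028], 0.74, {}), ([0.4964, -0.1033, 0.0094], 0.
[... 193 characters left out ...]
.42852518, -0.90030182, -1.03019317],
       [-0.01084891,  0.90252418,  0.4305025 ,  0.5687506 ],
       [ 0.        ,  0.        ,  0.        ,  1.        ]])}
jig [([0.553, -0.098, 0.0031], 0.97, {})]
sliding_jaw [([0.5818, -0.0701, 0.0102], 0.63, {})]
knurled_wheel [([0.567, 0.0037, 0.0306], 0.62, {}), ([0.3981, 0.3734, 0.0008], 0.57, {}), ([0.568, -0.0953, 0.0129], 0.5, {})]
index_line [([0.5323, -0.0528, 0.052], 0.65, {})]
gauge_mark [([0.5266, -0.0573, 0.0452], 0.64, {})]
home [([0.5685, -0.0947, 0.0133], 0.6, {})]
sample_block [([0.4736, 0.1309, 0.0034], 0.82, {}), ([0.4986, -0.1001, 0.0109], 0.61, {}), ([0.3913, 0.1779, -0.0025], 0.47, {}), ([0.5329, -0.0504, 0.0456], 0.29, {})]
0.8
```

```bash
ls; python3 -c "
import cv2,numpy as np
a=cv2.imread('pics/top0.png');b=cv2.imread('pics/side0.png')
"
```

```text
pics
```

View pics/top0.png

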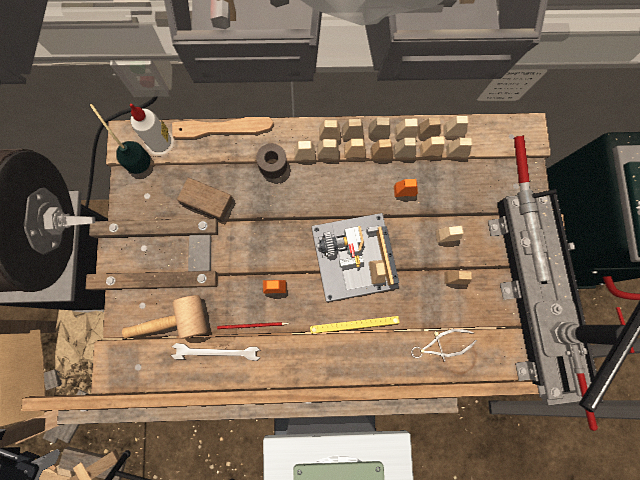

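View pics/side0.png

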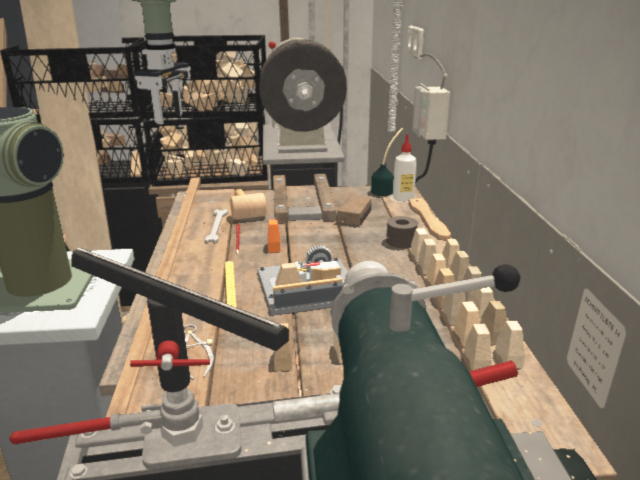

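Top picture: the jig is at about px (355,257), with the wheel at (328,242), the pointer and brass mark at about (352,250), and the natural-wood block on the bed at (378,271).

Look-alikes for the block are:
- orange blocks at (275,287) and (405,188)
- spares at (452,234) and (459,278)
- the row of blocks along the rear, around (330–470,125–150)

I choose the one on the bed at (378,271). Next I fit the jig pose and check it in a close crop.

```bash
cat > h.py <<'E'
from workcell import arm
import cv2,numpy as np
from scipy.optimize import least_squares
def proj(n,P):
    p=arm.camera_params(n);T=np.linalg.inv(p['extrinsics']);P=np.atleast_2d(P)
    c=P@T[:3,:3].T+T[:3,3];f=240/np.tan(np.radians(p['fov_y']/2))
    return np.c_[p['cx']+f*c[:,0]/-c[:,2],p['cy']-f*c[:,1]/-c[:,2]]
def ray(n,uv,z):
    p=arm.camera_params(n);E=p['extrinsics'];f=240/np.tan(np.radians(p['fov_y']/2))
    d=E[:3,:3]@np.array([(uv[0]-p['cx'])/f,-(uv[1]-p['cy'])/f,-1]);o=E[:3,3]
    return o+d*(z-o[2])/d[2]
def jw(J,P):
    P=np.atleast_2d(np.array(P,float))/1000;c,s=np.cos(J[2]),np.sin(J[2])
    return np.c_[J[0]+c*P[:,0]-s*P[:,1],J[1]+s*P[:,0]+c*P[:,1],P[:,2]]
def wj(J,W):
    d=np.atleast_2d(W)[:,:2]-J[:2];c,s=np.cos(J[2]),np.sin(J[2])
    return 1000*np.c_[c*d[:,0]+s*d[:,1],-s*d[:,0]+c*d[:,1]]
def best(n,q,near,r=.03):
    k=[np.array(d['at']) for d in arm.place_of(n,q) if np.linalg.norm(np.array(d['at'])-near)<r]
    return k[0] if k else None
E
python3 - <<'E'
from h import *
N={'jig':((0,0,0),(.553,-.098,0)),'knurled_wheel':((30,100,32),(.567,.005,.032)),'gauge_mark':((-18,45.5,42),(.526,-.058,.044)),'home':((15,-1,12),(.566,-.096,.012))}
O=[]
for it in range(3):
  for n in('top','side'):
    im=arm.get_image(n)
    for q,(l,w) in N.items():
        a=best(n,q,np.array(w))
        if a is not None:O.append((l,a,n,q))
f=lambda J:np.concatenate([(jw(J,l)[0]-a)[:2]*1000 for l,a,n,q in O])
J=least_squares(f,[.553,-.098,.15],loss='soft_l1').x
print(J,np.degrees(J[2]));
for (l,a,n,q),r in zip(O,f(J).reshape(-1,2)):print(n,q,np.round(r,1))
im=arm.get_image('top')
c=cv2.resize(im[210:306,305:405][:,:,::-1],None,fx=6,fy=6,interpolation=cv2.INTER_CUBIC)
L=[[-86,-15,48],[46,-15,48],[40,-22,40],[40,8,40],[-25,32,40],[-25,84,40],[-11,32,40],[-11,84,40],[-18,45.5,42],[30,91.5,60],[30,108.5,60],[15,-1,12]]
for u,v in proj('top',jw(J,L)):cv2.circle(c,(int((u-305+.5)*6),int((v-210+.5)*6)),3,(255,0,255),1)
cv2.imwrite('pics/c1.png',c)
E
```

```text
[ 0.55248033 -0.09810421  0.16518583] 9.464451165808002
top jig [-1.7  1.7]
top knurled_wheel [ 1.7 -0.2]
top gauge_mark [3.8 1.3]
top home [ 6. -0.]
side jig [-0.4  0.3]
side knurled_wheel [-1.3  2.3]
side gauge_mark [-0.7  0.7]
side home [ 1.9 -3.1]
top jig [-4.1  0.1]
top knurled_wheel [-1.  -1.9]
top home [ 4.6 -1.5]
side jig [2.  0.3]
side knurled_wheel [-1.2  0.1]
side gauge_mark [1.2 3.5]
side home [-2.7 -3.5]
top jig [-3.8 -0.4]
top knurled_wheel [ 0.  -0.6]
top home [5.1 0.4]
side jig [ 2.8 -0.7]
side knurled_wheel [-0.5  0.4]
side gauge_mark [-0.1  1.2]
side home [-2.2 -2.8]
```

View pics/c1.png

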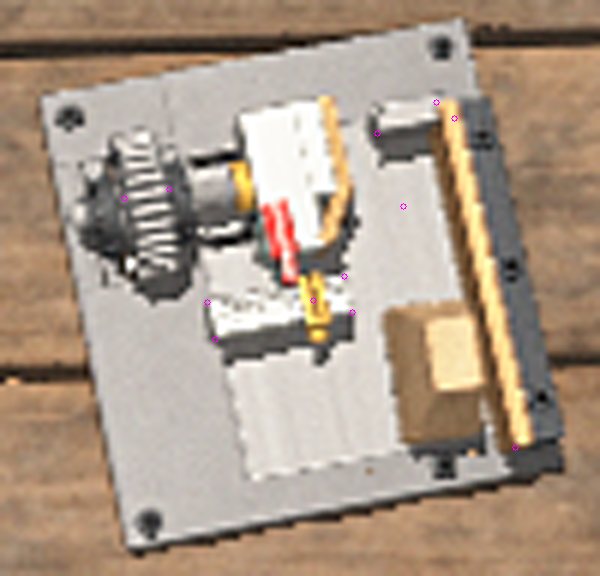

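The overlay fits the jig to about 1 mm. The block on the bed sits at crop (435,380). The pointer tip is at about crop (289,281), left of the mark line at about (316,303).

Next: the tool axes and the approach.

```bash
cat >> h.py <<'E'
from scipy.spatial.transform import Rotation as R
J=np.array([.5525,-.0981,np.radians(9.46)])
def tool():
    s=arm.state();q=s['eef_rot'];M=R.from_quat([q[1],q[2],q[3],q[0]]).as_matrix()
    return np.array(s['eef_pos']),M,s
def go(l,z_tip=None):
    "tool-axis shift (mm) to put fingertip at jig point l (mm)"
    p,M,s=tool();t=p+M[:,0]*arm.tip_extent;d=M.T@(jw(J,l)[0]-t)*1000
    cr,a=wj(J,t)[0],np.degrees(np.arctan2(M[1,1],M[0,1]))
    print('clk',round(s['clock'],2),'tip jig',cr.round(1),'z',(t[2]*1000).round(1),'yaw of tool y rel jig x',(a-9.46).round(2),'F',np.round(s['ft_force'],1),'shift',d.round(1),'w',s['gripper_width'])
E
python3 - <<'E'
from h import *
p,M,s=tool();print(M.round(3))
go([20,100,90])
u=lambda c:(c[0]/6-.5+305,c[1]/6-.5+210)
print(wj(J,ray('top',u((289,281)),.047)),wj(J,ray('top',u((316,300)),.042)))
print(arm.tip_extent)
E
```

```text
[[ 0.     0.348  0.937]
 [ 0.     0.937 -0.348]
 [-1.     0.     0.   ]]
clk 2.35 tip jig [-242.7  686.3] z 205.5 yaw of tool y rel jig x 60.16 F [ 0.1  0.2 -0.5] shift [ 115.5 -377.8  519.6] w 0.09364825999160989
[[-9.73849513 53.60277497]] [[-17.97272741  44.52258024]]
0.025
```

```bash
python3 -m crank '[[[0,-24,33,0,0],[0,-24,33,0,0],[0,-24,33,0,0],[0,-24,33,0,0],[0,-24,33,0,0],[0,-24,33,0,0],[0,-24,33,0,0],[0,-24,33,0,0],[0,-24,33,0,0],[0,-24,33,0,0]]]' 40
python3 -m crank '[[[0,-23,31.6,0,0],[0,-23,31.6,0,0],[0,-23,31.6,0,0],[0,-23,31.6,0,0],[0,-23,31.6,0,0],[0,-23,31.6,0,0],[0,0,0,6,0],[0,0,0,6,0],[0,0,0,6,0],[0,0,0,6,0]]]'
python3 -m crank '[[[5,0,0,6,0],[15,0,0,6,0],[15,0,0,6,0],[15,0,0,6,0],[15,0,0,6,0],[15,0,0,6.1,0],[10,0,0,0,0],[0,0,0,0,0],[0,0,0,0,0],[0,0,0,0,0]]]'
python3 -c "
from h import *
go([20,100,70])"
```

```text
clock: 3.18
eef_pos: [0.4268, 0.1973, 0.2308]
eef_rot: [0.696, 0.125, 0.696, -0.125]
ft_force: [0.4, 0.2, -0.1]
gripper_width: 0.0305
clock: 4.02
eef_pos: [0.5558, 0.0031, 0.2303]
eef_rot: [0.654, 0.269, 0.654, -0.269]
ft_force: [-0.0, -0.5, 0.6]
gripper_width: 0.0004
clock: 4.85
eef_pos: [0.5564, 0.0036, 0.1414]
eef_rot: [0.541, 0.457, 0.54, -0.456]
ft_force: [0.3, 0.4, 0.5]
gripper_width: 0.0007
clk 4.85 tip jig [20.6 99.6] z 116.4 yaw of tool y rel jig x 0.14 F [0.3 0.4 0.5] shift [46.4 -0.7 -0.4] w 0.0006723774231870714
```

```bash
python3 -m crank '[[[20,-1,0,0,0],[20,-2,0,0,0],[12,0,0,0,0],[1,0,0,0,0],[1,0,0,0,0],[1,0,0,0,0],[0,0,0,0,0],[0,0,0,0,0],[0,0,0,0,0],[0,0,0,0,0]]]'
python3 -m crank '[[[0.5,0,0,0,0],[0,0,0,0,0],[0.5,0,0,0,0],[0,0,0,0,0],[0.5,0,0,0,0],[0,0,0,0,0],[0,0,0,0,0],[0,0,0,0,0],[0,0,0,0,0],[0,0,0,0,0]]]'
python3 -c "
from h import *
go([20,100,60])"
```

```text
clock: 5.68
eef_pos: [0.5532, 0.0031, 0.0861]
eef_rot: [0.54, 0.457, 0.539, -0.457]
ft_force: [-0.5, -0.9, -0.1]
gripper_width: 0.0004
clock: 6.52
eef_pos: [0.5527, 0.0032, 0.0839]
eef_rot: [0.54, 0.457, 0.54, -0.457]
ft_force: [0.1, 0.3, 0.3]
gripper_width: 0.0005
clk 6.52 tip jig [16.9 99.8] z 58.9 yaw of tool y rel jig x 0.05 F [0.1 0.3 0.3] shift [-1.1  3.1 -0.1] w 0.0005468012516328077
```

```bash
python3 -m crank '[[[0,3,0,0,0],[0.5,0,0,0,0],[0,0,0,0,0],[0,0,0,0,0],[0,0,0,0,0],[0,0,0,0,0],[0,0,0,0,0],[0,0,0,0,0],[0,0,0,0,0],[0,0,0,0,0]]]'
python3 -m crank '[[[1,0,0,0,0],[0,0,0,0,0],[0,0,0,0,0],[0,0,0,0,0],[0,0,0,0,0],[0,0,0,0,0],[0,0,0,0,0],[0,0,0,0,0],[0,0,0,0,0],[0,0,0,0,0]]]'
python3 -c "
from h import *
go([20,100,60])"
```

```text
clock: 7.35
eef_pos: [0.5557, 0.0037, 0.0838]
eef_rot: [0.54, 0.457, 0.54, -0.457]
ft_force: [-2.0, 0.4, 5.6]
gripper_width: 0.0002
clock: 8.18
eef_pos: [0.5558, 0.0037, 0.0836]
eef_rot: [0.54, 0.457, 0.54, -0.457]
ft_force: [-4.6, -0.3, 10.1]
gripper_width: 0.0007
clk 8.18 tip jig [20.  99.9] z 58.6 yaw of tool y rel jig x 0.06 F [-4.6 -0.3 10.1] shift [-1.4 -0.  -0.1] w 0.0007276645490232852
```

```bash
python3 -m crank '[[[0,3,0,0,0],[0,3,0,0,0],[0,3,0,0,0],[0,3,0,0,0],[0,3,0,0,0],[0,3,0,0,0],[0,3,0,0,0],[0,0,0,0,0],[0,0,0,0,0],[0,0,0,0,0]]]'
python3 - <<'E'
from h import *
go([20,100,60])
im=arm.get_image('top')
for n in('top','side'):
    if n=='side':arm.get_image(n)
    for q in('index_line','sliding_jaw','gauge_mark'):print(n,q,[(wj(J,d['at'])[0].round(1),round(d['confidence'],2)) for d in arm.place_of(n,q)[:1]])
c=cv2.resize(im[225:275,320:380][:,:,::-1],None,fx=10,fy=10,interpolation=cv2.INTER_CUBIC);cv2.imwrite('pics/c2.png',c)
E
```

```text
clock: 9.02
eef_pos: [0.5774, 0.007, 0.0826]
eef_rot: [0.54, 0.457, 0.539, -0.456]
ft_force: [2.5, 0.9, 1.5]
gripper_width: 0.0005
clk 9.02 tip jig [41.9 99.6] z 57.6 yaw of tool y rel jig x 0.05 F [2.5 0.9 1.5] shift [ -2.5 -21.9  -0.4] w 0.0004624971795855535
top index_line [(array([-11.5,  54.9]), 0.67)]
top sliding_jaw [(array([28.4, 25.3]), 0.59)]
top gauge_mark [(array([-21. ,  43.9]), 0.73)]
side index_line [(array([-12. ,  46.5]), 0.96)]
side sliding_jaw [(array([33. , 26.4]), 0.56)]
side gauge_mark [(array([-18.2,  44.9]), 0.68)]
```

View pics/c2.png

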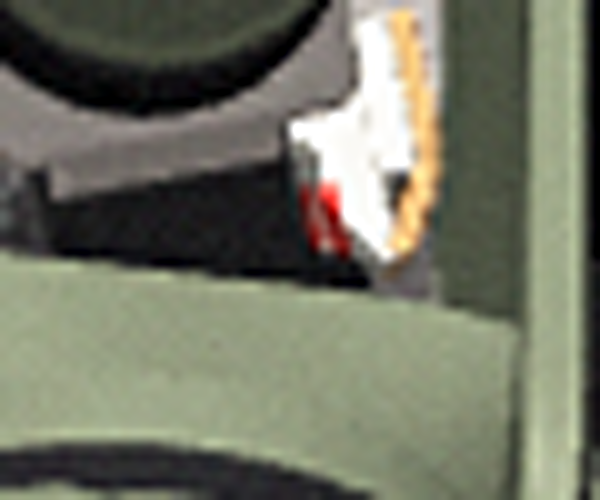

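Crop 2: the hand covers the mark. The pointer shows at (325,215) and the jaw's wooden face at (420,150). I'll do three more like strokes, then back off to look.

```bash
for i in 1 2 3; do python3 -m crank '[[[-8,0,0,0,0],[0,-21,0,0,0],[8,0,0,0,0],[0,0,0,0,0],[0,4,0,0,0],[0,4,0,0,0],[0,4,0,0,0],[0,4,0,0,0],[0,4,0,0,0],[0,1,0,0,0]]]' | grep -v rot; done
python3 -m crank '[[[-15,0,0,0,0],[-30,0,0,0,0],[-30,0,-20,0,0],[-30,0,-40,0,0],[0,0,-40,0,0],[0,0,-40,0,0],[0,0,-40,0,0],[0,0,0,0,0],[0,0,0,0,0],[0,0,0,0,0]]]'
python3 - <<'E'
from h import *
go([20,100,60])
for k in range(3):
  im=arm.get_image('top')
  if k==0: cv2.imwrite('pics/c3.png',cv2.resize(im[225:275,320:380][:,:,::-1],None,fx=10,fy=10,interpolation=cv2.INTER_CUBIC))
  for q in('index_line','sliding_jaw','gauge_mark'):print(q,[(wj(J,d['at'])[0].round(1),round(d['confidence'],2)) for d in arm.place_of('top',q)[:1]])
E
```

```text
clock: 10.25
eef_pos: [0.5768, 0.0075, 0.0827]
ft_force: [-0.3, 0.7, 6.5]
gripper_width: 0.0006
clock: 11.08
eef_pos: [0.5774, 0.0074, 0.0827]
ft_force: [-0.5, -0.4, 5.3]
gripper_width: 0.0005
clock: 11.92
eef_pos: [0.5776, 0.0073, 0.0827]
ft_force: [0.1, 0.8, 5.9]
gripper_width: 0.0005
clock: 12.75
eef_pos: [0.5472, 0.1778, 0.1812]
eef_rot: [0.54, 0.456, 0.54, -0.457]
ft_force: [0.8, 0.1, -0.4]
gripper_width: 0.0004
clk 12.75 tip jig [ 40. 273.] z 156.2 yaw of tool y rel jig x 0.09 F [ 0.8  0.1 -0.4] shift [ 96.3 -20.1 172.9] w 0.00039187592619311864
index_line [(array([-9. , 46.2]), 0.87)]
sliding_jaw [(array([29.9, 15.5]), 0.89)]
gauge_mark [(array([-20.1,  42.6]), 0.57)]
index_line [(array([-11.5,  50. ]), 0.97)]
sliding_jaw [(array([30.1, 15.7]), 0.77)]
gauge_mark [(array([-19.8,  44.9]), 0.81)]
index_line [(array([-6.8, 47.6]), 0.71)]
sliding_jaw [(array([32. , 17.7]), 0.86)]
gauge_mark [(array([-20.6,  41.9]), 0.82)]
```

View pics/c3.png

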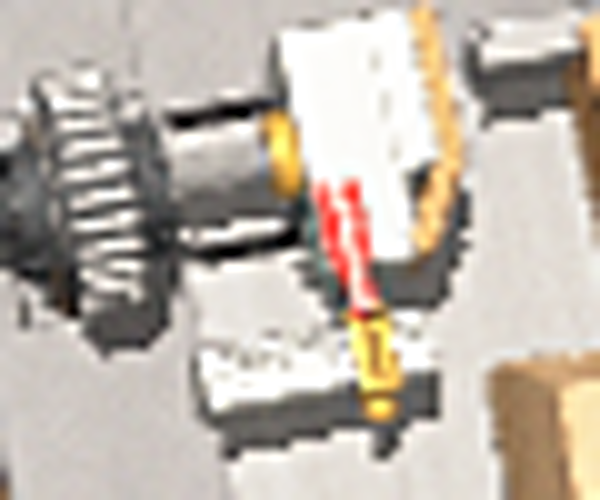

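```bash
python3 - <<'E'
from h import *
im=cv2.imread('pics/c3.png')
u=lambda c:(c[0]/10-.45+320,c[1]/10-.45+225)
print(wj(J,ray('top',u((366,303)),.047)),wj(J,ray('top',u((376,348)),.042)))
raw=arm.get_image('top')
# subpixel: brass clip columns per row, red/white pointer columns per row
for v in range(242,266):
    print(v,[tuple(int(x) for x in raw[v,c]) for c in range(351,361)])
E
```

```text
[[-7.94487716 45.28225261]] [[-17.63494879  44.48784327]]
242 [(255, 255, 255), (255, 255, 255), (253, 255, 255), (238, 246, 240), (248, 238, 231), (252, 255, 251), (251, 252, 249), (252, 251, 248), (255, 255, 255), (193, 188, 176)]
243 [(255, 203, 188), (255, 181, 169), (255, 255, 255), (252, 177, 161), (250, 114, 101), (252, 255, 251), (251, 254, 251), (252, 252, 248), (255, 255, 255), (202, 198, 186)]
244 [(250, 158, 149), (255, 94, 85), (255, 221, 206), (251, 118, 107), (251, 44, 34), (253, 255, 255), (252, 255, 255), (251, 250, 246), (255, 255, 254), (228, 223, 217)]
245 [(175, 134, 129), (255, 75, 71), (255, 222, 208), (255, 237, 222), (252, 107, 97), (235, 215, 203), (248, 255, 252), (251, 252, 248), (254, 253, 249), (255, 255, 255)]
246 [(136, 136, 129), (255, 110, 98), (255, 89, 79), (255, 220, 205), (251, 108, 99), (236, 139, 131), (249, 255, 250), (251, 253, 250), (252, 252, 249), (255, 255, 255)]
247 [(139, 154, 147), (255, 104, 94), (255, 51, 43), (255, 255, 255), (253, 171, 157), (248, 148, 137), (251, 255, 255), (250, 253, 249), (251, 251, 249), (255, 255, 255)]
248 [(
[... 2304 characters left out ...]
5, 106), (230, 185, 97), (255, 255, 255)]
262 [(255, 255, 252), (255, 255, 255), (255, 255, 255), (255, 255, 255), (243, 238, 228), (255, 247, 141), (224, 169, 80), (232, 180, 86), (251, 204, 100), (185, 164, 134)]
263 [(255, 255, 255), (255, 255, 255), (197, 191, 179), (155, 153, 144), (102, 97, 95), (255, 255, 142), (255, 250, 127), (255, 222, 112), (243, 191, 91), (133, 114, 88)]
264 [(129, 128, 119), (125, 122, 113), (105, 99, 94), (95, 94, 92), (84, 72, 61), (147, 109, 50), (143, 100, 40), (138, 97, 38), (107, 85, 63), (94, 92, 95)]
265 [(97, 91, 92), (98, 96, 95), (94, 91, 89), (102, 102, 97), (91, 94, 97), (151, 112, 62), (255, 243, 115), (255, 238, 115), (170, 128, 72), (97, 91, 90)]
```

```bash
python3 - <<'E'
from h import *
now=arm.get_image('top');old=cv2.imread('pics/top0.png')[:,:,::-1]
for z,ys,xs in((.047,(45.5,46.5,47.5,48.5,55),np.arange(-10,10,3)),(.042,(44.5,45.5,46.5),np.arange(-24,-11,3))):
  for y in ys:
    pr=proj('top',jw(J,[[x,y,z*1000] for x in xs]));print(z,y,[tuple(q) for q in pr.round(2)])
print('old pointer')
for v in range(242,266):print(v,[tuple(int(x) for x in old[v,c]) for c in range(346,361)])
E
```

```text
0.047 45.5 [(np.float64(356.25), np.float64(255.76)), (np.float64(355.97), np.float64(254.46)), (np.float64(355.68), np.float64(253.15)), (np.float64(355.4), np.float64(251.84)), (np.float64(355.12), np.float64(250.54)), (np.float64(354.84), np.float64(249.24)), (np.float64(354.55), np.float64(247.94))]
0.047 46.5 [(np.float64(355.81), np.float64(255.85)), (np.float64(355.53), np.float64(254.54)), (np.float64(355.24), np.float64(253.23)), (np.float64(354.96), np.float64(251.93)), (np.float64(354.68), np.float64(250.62)), (np.float64(354.4), np.float64(249.32)), (np.float64(354.12), np.float64(248.02))]
0.047 47.5 [(np.float64(355.37), np.float64(255.93)), (np.float64(355.09), np.float64(254.62)), (np.float64(354.81), np.float64(253.32)), (np.float64(354.52), np.float64(252.01)), (np.float64(354.24), np.float64(250.71)), (np.float64(353.96), np.float64(249.4)), (np.float64(353.68), np.float64(248.1))]
0.047 48.5 [(np.float64(354.93), np.float64(256.02)), (np.float64(354.65), np.float64(254.71)), (np.float64(354.37), np.float64(253.4)), (np.float64(354.08), np.float64(252.1)), (np.floa
[... 6359 characters left out ...]
255, 255, 255), (255, 255, 255), (255, 255, 255), (255, 255, 255), (255, 255, 255), (255, 255, 255), (185, 182, 171), (146, 146, 141), (96, 94, 91), (255, 255, 138), (255, 241, 122), (255, 208, 97), (234, 179, 84), (125, 105, 80)]
264 [(255, 255, 255), (248, 246, 234), (179, 174, 160), (141, 138, 128), (130, 129, 125), (126, 123, 113), (120, 114, 108), (95, 93, 88), (85, 84, 82), (83, 74, 63), (135, 99, 45), (135, 93, 41), (137, 97, 42), (105, 85, 66), (88, 85, 87)]
265 [(122, 121, 111), (113, 107, 99), (98, 95, 86), (90, 86, 84), (86, 85, 77), (85, 81, 81), (91, 88, 85), (90, 85, 86), (98, 98, 98), (86, 90, 93), (150, 108, 61), (255, 235, 112), (255, 229, 108), (164, 126, 69), (89, 84, 84)]
```

The pixel work puts the pointer about 1.2 mm too wide. It has moved 6.5 mm over 84 mm of stroke. I roll about 14 mm more.

```bash
python3 -m crank '[[[0,0,40,0,0],[0,0,40,0,0],[0,0,40,0,0],[30,-6,40,0,0],[30,-6,20,0,0],[30,-4,0,0,0],[5,0,0,0,0],[0,0,0,0,0],[0,0,0,0,0],[0,0,0,0,0]]]'
python3 -m crank '[[[5,0,0,0,0],[5,0,0,0,0],[0,0,0,0,0],[0,0,0,0,0],[0,3,0,0,0],[0,3,0,0,0],[0,3,0,0,0],[0,3,0,0,0],[0,2,0,0,0],[0,0,0,0,0]]]'
python3 -m crank '[[[-15,0,0,0,0],[-30,0,0,0,0],[-30,0,-20,0,0],[-30,0,-40,0,0],[0,0,-40,0,0],[0,0,-40,0,0],[0,0,-40,0,0],[0,0,0,0,0],[0,0,0,0,0],[0,0,0,0,0]]]'
cat > m.py <<'E'
from h import *
def prof(im,z,y,xs,half=2.2):
    # mean profile across jig y at height z, sampled along xs
    o=np.arange(-half*2.5,half*2.5,.1)
    L=np.array([[x,y+d,z] for x in xs for d in o]);q=proj('top',jw(J,L)).astype(np.float32)
    s=cv2.remap(im,q[:,0].reshape(len(xs),-1),q[:,1].reshape(len(xs),-1),cv2.INTER_CUBIC).astype(float).mean(0)
    return o+y,s
def meas(im,show=False):
    y,s=prof(im,42,45,np.arange(-23,-13.9,.5));d=s[:,1];k=(abs(y-45)<3);i=np.where(k)[0][np.argmin(d[k])]
    w=abs(y-y[i])<2;m=np.polyfit(y[w]-y[i],d[w],2);ym=y[i]-m[1]/2/m[0]
    out=[]
    for x0,x1 in((-9,-1),(-7,3),(-1,6)):
        y,s=prof(im,47,46 if not show else show,np.arange(x0,x1,.5),3);d=s[:,1]
        r=[j for j in range(1,len(d)-1) if d[j]>d[j-1] and d[j]>=d[j+1]]
        for j in r:
            w=abs(y-y[j])<1.2;m=np.polyfit(y[w]-y[j],d[w],2);out.append((x0,round(float(y[j]-m[1]/2/m[0]),2),int(d[j])))
    return round(float(ym),2),out
E
python3 - <<'E'
from m import *
go([26,100,60])
im=arm.get_image('top')
print('now',meas(im));print('old',meas(np.ascontiguousarray(cv2.imread('pics/top0.png')[:,:,::-1]),53))
cv2.imwrite('pics/c4.png',cv2.resize(im[238:268,336:376][:,:,::-1],None,fx=15,fy=15,interpolation=cv2.INTER_CUBIC))
E
```

```text
clock: 14.28
eef_pos: [0.5636, 0.0055, 0.0949]
eef_rot: [0.541, 0.457, 0.539, -0.456]
ft_force: [0.2, -0.5, 0.3]
gripper_width: 0.0002
clock: 15.12
eef_pos: [0.576, 0.0074, 0.0828]
eef_rot: [0.54, 0.457, 0.54, -0.457]
ft_force: [0.5, 0.2, 2.5]
gripper_width: 0.0004
clock: 15.95
eef_pos: [0.5465, 0.1781, 0.182]
eef_rot: [0.54, 0.456, 0.54, -0.457]
ft_force: [0.2, -0.6, 0.1]
gripper_width: 0.0004
clk 15.95 tip jig [ 39.4 273.4] z 157.0 yaw of tool y rel jig x 0.11 F [ 0.2 -0.6  0.1] shift [ 97.1 -13.7 173.3] w 0.00035673266536547426
now (45.03, [(-9, 45.21, 223), (-9, 49.06, 72), (-7, 45.4, 227), (-7, 52.09, 113), (-1, 45.37, 231), (-1, 51.06, 137), (-1, 51.08, 136)])
old (45.02, [(-9, 46.97, 81), (-9, 47.0, 81), (-9, 46.85, 82), (-9, 46.89, 82), (-9, 47.4, 83), (-9, 47.75, 84), (-9, 52.99, 215), (-9, 52.99, 215), (-7, 48.38, 75), (-7, 52.84, 228), (-1, 52.44, 226), (-1, 59.0, 133)])
```

View pics/c4.png

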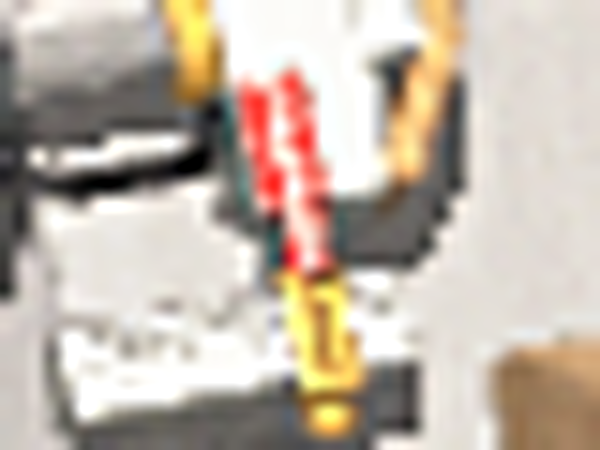

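Crop 4: the pointer tip is at about (312,265) and the mark line at about (322,310)–(328,340), so they nearly line up. My profile fit says the pointer is still 0.3 mm wide, so I cross-check.

```bash
python3 - <<'E'
from m import *
im=arm.get_image('top')
for z,c,xs in((47,45.5,np.arange(-9,-1,.5)),(47,45.5,np.arange(-3,6,.5)),(42,45,np.arange(-23,-14,.5))):
    y,s=prof(im,z,c,xs,2.8)
    print(z,xs[0],[(round(float(a),1),*map(int,b)) for a,b in zip(y[::7],s[::7])])
# dark line x-slope check -> yaw error
for x in(-23,-21,-19,-17,-15):
    y,s=prof(im,42,45,np.arange(x,x+2,.25));k=abs(y-45)<2.5;w=np.clip(225-s[k,1],0,None);print(x,round(float((w*y[k]).sum()/w.sum()),2))
im=arm.get_image('side')
for q in('index_line','gauge_mark'):
    print(q,[(wj(J,d['at'])[0].round(1),round(d['confidence'],2)) for d in arm.place_of('side',q)[:1]])
print('pred side',proj('side',jw(J,[[-10,45.5,47],[-18,45.5,42]])))
cv2.imwrite('pics/s1.png',cv2.resize(im[255:315,255:345][:,:,::-1],None,fx=8,fy=8,interpolation=cv2.INTER_CUBIC))
E
```

```text
47 -9.0 [(38.5, 89, 93, 91), (39.2, 81, 90, 87), (39.9, 78, 87, 83), (40.6, 93, 87, 83), (41.3, 125, 92, 87), (42.0, 165, 103, 97), (42.7, 203, 122, 114), (43.4, 232, 153, 143), (44.1, 245, 188, 176), (44.8, 251, 217, 204), (45.5, 252, 221, 208), (46.2, 253, 195, 184), (46.9, 250, 147, 139), (47.6, 224, 101, 95), (48.3, 169, 76, 70), (49.0, 110, 70, 64), (49.7, 74, 79, 73), (50.4, 72, 93, 86), (51.1, 93, 107, 101), (51.8, 120, 124, 119)]
47 -3.0 [(38.5, 183, 188, 185), (39.2, 178, 174, 169), (39.9, 177, 147, 141), (40.6, 181, 119, 111), (41.3, 192, 101, 91), (42.0, 211, 100, 89), (42.7, 229, 114, 103), (43.4, 242, 141, 130), (44.1, 253, 181, 170), (44.8, 255, 217, 206), (45.5, 254, 231, 221), (46.2, 254, 209, 199), (46.9, 246, 160, 151), (47.6, 222, 105, 97), (48.3, 198, 75, 68), (49.0, 182, 77, 70), (49.7, 180, 101, 93), (50.4, 175, 121, 112), (51.1, 152, 127, 118), (51.8, 123, 121, 113)]
42 -23.0 [(38.0, 245, 244, 242), (38.7, 245, 243, 242), (39.4, 242, 233, 223), (40.1, 238, 220, 192), (40.8, 237, 213, 153), (41.5, 241, 217, 122), (42.2, 249, 224, 105), (42.9, 244, 216, 95), (43.6, 225, 187, 84), (44.3, 202, 154, 73), (45.0, 191, 136, 66), (45.7, 200, 150, 71), (46.4, 223, 184, 86), (47.1, 245, 223, 107), (47.8, 253, 246, 127), (48.5, 253, 248, 145), (49.2, 245, 237, 162), (49.9, 234, 224, 182), (50.6, 227, 219, 205), (51.3, 227, 223, 224)]
-23 45.43
-21 45.31
-19 44.89
-17 44.65
-15 44.87
index_line [(array([-10.7,  44.3]), 0.86)]
gauge_mark [(array([-18.7,  43.7]), 0.9)]
pred side [[305.48634017 265.45574495]
 [301.56574806 268.1982457 ]]
```

View pics/s1.png

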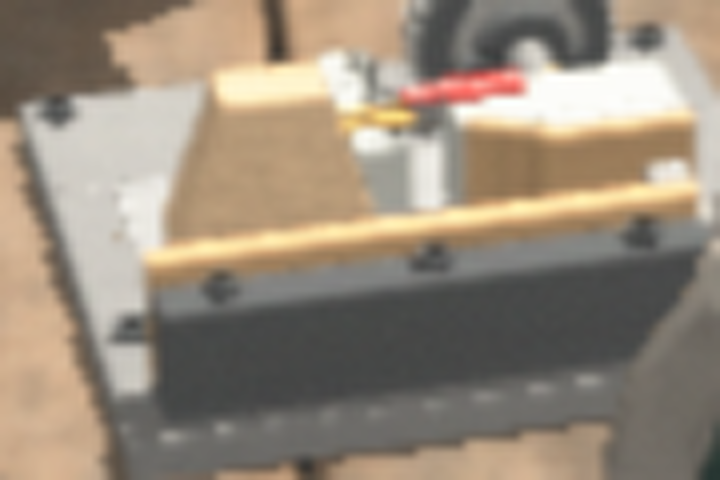

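Side crop: jaw pointer at (465,88) and brass mark at (378,118). The block, longer at the base, stands upright at (270,150) before the gap. The pointer is within about 0.3 mm of the mark, which is inside what I can measure, so I go on to the block. I square it to the fence first, from its left side.

```bash
python3 -m crank '[[[0,-13,33,0,0],[0,-13,33,0,0],[0,-13,33,0,0],[0,-13,33,0,0],[0,-13,33,0,0],[0,-13,33,0,0],[20,-13,33,0,0],[30,0,0,0,0],[0,0,0,0,0],[0,0,0,0,0]]]'
python3 - <<'E'
from h import *
go([-52,42,20])
for k in range(2):
  for n in('top','side'):
    arm.get_image(n);print(n,[(wj(J,d['at'])[0].round(1),np.round(d['at'][2],3),round(d['confidence'],2)) for d in arm.place_of(n,'sample_block') if abs(d['at'][0]-.5)<.03 and abs(d['at'][1]+.1)<.03])
u=lambda c:(c[0]/6-.5+305,c[1]/6-.5+210)
for c in((386,310),(403,443),(482,452)):print(c,wj(J,ray('top',u(c),.012)))
E
```

```text
clock: 17.03
eef_pos: [0.4935, -0.0651, 0.1313]
eef_rot: [0.538, 0.457, 0.541, -0.458]
ft_force: [-0.0, -0.2, 0.4]
gripper_width: 0.0009
clk 17.03 tip jig [-52.9  42.3] z 106.3 yaw of tool y rel jig x -0.08 F [-0.  -0.2  0.4] shift [86.3  1.3  0.5] w 0.0008631898753189463
top []
side [(array([-48.5,   6.2]), np.float64(0.015), 0.75)]
top []
side [(array([-47.4,   6.8]), np.float64(0.013), 0.66)]
(386, 310) [[-23.13634053  14.50830241]]
(403, 443) [[-74.17917308  19.15442365]]
(482, 452) [[-83.25569857  -9.63402558]]
```

```bash
python3 -m crank '[[[30,1,0,0,0],[30,1,0,0,0],[22,0,0,0,0],[0,0,5,0,0],[0,0,3,0,0],[0,0,3,0,0],[0,0,2,0,0],[0,0,2,0,0],[0,0,2,0,0],[0,0,2,0,0]]]'
python3 -c "
from h import *
go([-52,22,24])"
```

```text
clock: 18.27
eef_pos: [0.501, -0.0836, 0.0516]
eef_rot: [0.54, 0.457, 0.539, -0.457]
ft_force: [0.9, -0.5, -0.4]
gripper_width: 0.0004
clk 18.27 tip jig [-48.4  22.8] z 26.6 yaw of tool y rel jig x 0.05 F [ 0.9 -0.5 -0.4] shift [ 2.6 -3.6  0.8] w 0.00036679002178062475
```

```bash
python3 -m crank '[[[0,-1,0.5,0,0],[0,-1,0.5,0,0],[0,-1,0.5,0,0],[0,0,0.5,0,0],[0,0,0.5,0,0],[0,0,0.3,0,0],[0,0,0.2,0,0],[0,0,0,0,0],[0,0,0,0,0],[0,0,0,0,0]]]'
python3 -c "
from h import *
go([-52,22,24])"
```

```text
clock: 19.1
eef_pos: [0.4972, -0.0853, 0.0505]
eef_rot: [0.539, 0.457, 0.541, -0.457]
ft_force: [-0.8, 4.6, 3.0]
gripper_width: 0.0009
clk 19.1 tip jig [-52.4  21.7] z 25.5 yaw of tool y rel jig x 0.05 F [-0.8  4.6  3. ] shift [ 1.5  0.4 -0.3] w 0.0009395626645414708
```

```bash
python3 -m crank '[[[0,0,-8,0,0],[0,0,-12,0,0],[0,-16,0,0,0],[0,-30,0,0,0],[0,-4,0,0,0],[0,0,20,0,0],[0,0,22.5,0,0],[0,0,0,0,0],[0,0,0,0,0],[0,0,0,0,0]]]'
python3 - <<'E'
from h import *
go([-100,-1,25])
for n in('side','top'):
  im=arm.get_image(n);print([(wj(J,d['at'])[0].round(1),round(d['confidence'],2)) for d in arm.place_of(n,'sample_block') if abs(d['at'][0]-.5)<.04 and abs(d['at'][1]+.1)<.03])
E
```

```text
clock: 19.93
eef_pos: [0.4522, -0.1164, 0.0505]
eef_rot: [0.54, 0.457, 0.54, -0.457]
ft_force: [-0.9, 0.8, 0.2]
gripper_width: 0.0001
clk 19.93 tip jig [-102.    -1.6] z 25.5 yaw of tool y rel jig x 0.05 F [-0.9  0.8  0.2] shift [ 0.5  2.  -0.6] w 7.693667022240605e-05
[(array([-47.3,  -1.2]), 0.83)]
[(array([-53. ,   0.5]), 0.5)]
```

```bash
python3 -m crank '[[[0,5,0,0,0],[0,3,0,0,0],[0,3,0,0,0],[0,3,0,0,0],[0,4,0,0,0],[0,4,0,0,0],[0,4,0,0,0],[0,4,0,0,0],[0,4,0,0,0],[0,2,0,0,0]]]'
python3 -m crank '[[[0,3,0,0,0],[0,3,0,0,0],[0,3,0,0,0],[0,3,0,0,0],[0,3,0,0,0],[0,3,0,0,0],[0,3,0,0,0],[0,2,0,0,0],[0,1,0,0,0],[0,0,0,0,0]]]'
python3 - <<'E'
from h import *
go([-20,-1,25])
for n in('side',):
  im=arm.get_image(n);print([(wj(J,d['at'])[0].round(1),round(d['confidence'],2)) for d in arm.place_of(n,'sample_block')[:3]])
  cv2.imwrite('pics/s2.png',cv2.resize(im[255:315,255:345][:,:,::-1],None,fx=8,fy=8,interpolation=cv2.INTER_CUBIC))
E
```

```text
clock: 20.97
eef_pos: [0.4884, -0.1111, 0.0507]
eef_rot: [0.54, 0.457, 0.54, -0.457]
ft_force: [-0.2, -0.2, -0.9]
gripper_width: 0.0006
clock: 21.8
eef_pos: [0.5117, -0.1071, 0.0507]
eef_rot: [0.54, 0.457, 0.54, -0.457]
ft_force: [0.1, -0.6, -0.7]
gripper_width: 0.0003
clk 21.8 tip jig [-41.7  -2.2] z 25.7 yaw of tool y rel jig x 0.06 F [ 0.1 -0.6 -0.7] shift [ 0.7 21.7 -1.2] w 0.00031133075486598045
[(array([-0.7, -0.3]), 0.72), (array([-40.9, 243.2]), 0.67)]
```

View pics/s2.png

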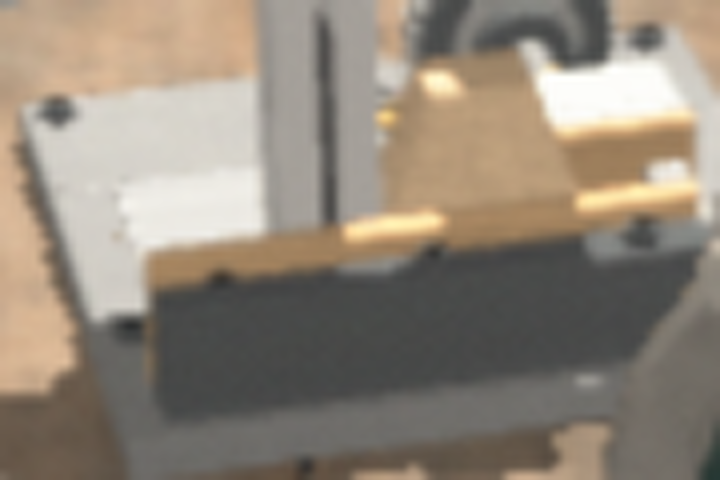

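Side crop: the block at (485,140) is upright and entering the gap, with the finger behind it at (320,120). The force is near zero, so I keep pushing.

```bash
python3 -m crank '[[[0,2,0,0,0],[0,2,0,0,0],[0,2,0,0,0],[0,2,0,0,0],[0,2,0,0,0],[0,1.5,0,0,0],[0,1.5,0,0,0],[0,1,0,0,0],[0,0,0,0,0],[0,0,0,0,0]]]'
python3 -m crank '[[[0,1,0,0,0],[0,1,0,0,0],[0,0.5,0,0,0],[0,0.5,0,0,0],[0,0.5,0,0,0],[0,0.5,0,0,0],[0,0,0,0,0],[0,0,0,0,0],[0,0,0,0,0],[0,0,0,0,0]]]'
python3 -c "
from h import *
go([-20,-1,25])"
```

```text
clock: 22.73
eef_pos: [0.5253, -0.1048, 0.0506]
eef_rot: [0.54, 0.457, 0.54, -0.457]
ft_force: [1.0, -1.0, -1.1]
gripper_width: 0.0003
clock: 23.57
eef_pos: [0.5292, -0.1041, 0.0506]
eef_rot: [0.54, 0.457, 0.54, -0.457]
ft_force: [-0.4, -0.1, -0.2]
gripper_width: 0.0008
clk 23.57 tip jig [-24.   -2.1] z 25.6 yaw of tool y rel jig x 0.05 F [-0.4 -0.1 -0.2] shift [ 0.6  4.  -1.1] w 0.0007989125327897463
```

```bash
python3 -m crank '[[[0,0.5,0,0,0],[0,0.5,0,0,0],[0,0.5,0,0,0],[0,0.5,0,0,0],[0,0.5,0,0,0],[0,0,0,0,0],[0,0,0,0,0],[0,0,0,0,0],[0,0,0,0,0],[0,0,0,0,0]]]'
python3 -m crank '[[[0,0.5,0,0,0],[0,0.5,0,0,0],[0,0.5,0,0,0],[0,0,0,0,0],[0,0,0,0,0],[0,0,0,0,0],[0,0,0,0,0],[0,0,0,0,0],[0,0,0,0,0],[0,0,0,0,0]]]'
python3 -c "
from h import *
go([-20,-1,25])"
```

```text
clock: 24.4
eef_pos: [0.5304, -0.1037, 0.0503]
eef_rot: [0.539, 0.456, 0.541, -0.457]
ft_force: [-5.5, -2.2, 2.1]
gripper_width: 0.0005
clock: 25.23
eef_pos: [0.5305, -0.1035, 0.05]
eef_rot: [0.538, 0.455, 0.542, -0.458]
ft_force: [-7.5, -1.3, 4.2]
gripper_width: 0.0006
clk 25.23 tip jig [-22.7  -1.6] z 25.0 yaw of tool y rel jig x 0.08 F [-7.5 -1.3  4.2] shift [-0.1  2.7 -0.6] w 0.0005816401581390403
```

The block stops firmly at 7.5 N. I retract and check whether it is home or caught.

```bash
python3 -m crank '[[[0,-5,0,0,0],[0,-15,0,0,0],[0,-30,0,0,0],[0,-30,0,0,0],[-20,-20,0,0,0],[-40,0,0,0,0],[-40,0,0,0,0],[-40,-10,0,0,0],[0,-20,-20,0,0],[0,-10,-30,0,0]]]'
python3 -m crank '[[[-10,-10,-40,0,0],[0,0,-40,0,0],[0,0,-40,0,0],[0,0,-40,0,0],[0,0,0,0,0],[0,0,0,0,0],[0,0,0,0,0],[0,0,0,0,0],[0,0,0,0,0],[0,0,0,0,0]]]'
python3 - <<'E'
from m import *
go([-20,-1,25])
for n in('side','top','top'):
  im=arm.get_image(n)
  for q in('sample_block','index_line','gauge_mark','sliding_jaw'):print(n,q,[(wj(J,d['at'])[0].round(1),round(d['confidence'],2)) for d in arm.place_of(n,q)[:4] if abs(d['at'][0]-.55)<.05 and abs(d['at'][1]+.08)<.05])
  b=(255,255) if n=='side' else (315,215)
  c=im[255:315,255:345] if n=='side' else im[218:278,312:402]
  (a:=globals()).update({n+'c':cv2.resize(c[:,:,::-1],None,fx=7,fy=7,interpolation=cv2.INTER_CUBIC)})
print(meas(im))
# base outline of the home block
for name,o,z in(('top',(312,218),12),('side',(255,255),12)):
    I=topc if name=='top' else sidec
    for P in([-10,-15,z],[-10,13,z],[40,13,z],[40,-15,z]):
        u,v=proj(name,jw(J,P))[0];cv2.circle(I,(int((u-o[0]+.5)*7),int((v-o[1]+.5)*7)),3,(255,0,255),1)
cv2.imwrite('pics/f1.png',cv2.resize(np.vstack([topc,sidec]),None,fx=.7,fy=.7) if 0 else topc);cv2.imwrite('pics/f2.png',sidec)
E
```

```text
clock: 26.07
eef_pos: [0.3896, -0.0795, 0.1946]
eef_rot: [0.543, 0.459, 0.535, -0.457]
ft_force: [0.0, 0.8, 0.3]
gripper_width: 0.0006
clock: 26.9
eef_pos: [0.3513, 0.0768, 0.2004]
eef_rot: [0.539, 0.458, 0.539, -0.458]
ft_force: [-0.5, 0.1, -0.9]
gripper_width: 0.0009
clk 26.9 tip jig [-169.7  205.6] z 175.4 yaw of tool y rel jig x -0.14 F [-0.5  0.1 -0.9] shift [150.5 150.2 206.2] w 0.0009484815098265789
side sample_block [(array([16.5,  0.4]), 0.94)]
side index_line [(array([-10.9,  38.4]), 0.5)]
side gauge_mark [(array([-20. ,  43.7]), 0.91)]
side sliding_jaw [(array([30.2, 14.7]), 0.41)]
top sample_block [(array([13.5,  3. ]), 0.69)]
top index_line [(array([-12.1,  45.4]), 0.9)]
top gauge_mark [(array([-19.3,  44.9]), 0.91)]
top sliding_jaw [(array([28.7, 15.2]), 0.77)]
top sample_block [(array([11.4, -0.7]), 0.55)]
top index_line [(array([-9.7, 47.5]), 0.65)]
top gauge_mark [(array([-17.9,  42.8]), 0.7)]
top sliding_jaw [(array([32.1, 15.3]), 0.84)]
(45.01, [(-9, 40.31, 82), (-9, 45.21, 216), (-9, 49.02, 70), (-7, 41.31, 88), (-7, 45.39, 220), (-7, 51.93, 111), (-1, 45.38, 226), (-1, 51.03, 135), (-1, 51.05, 135)])
```

View pics/f1.png

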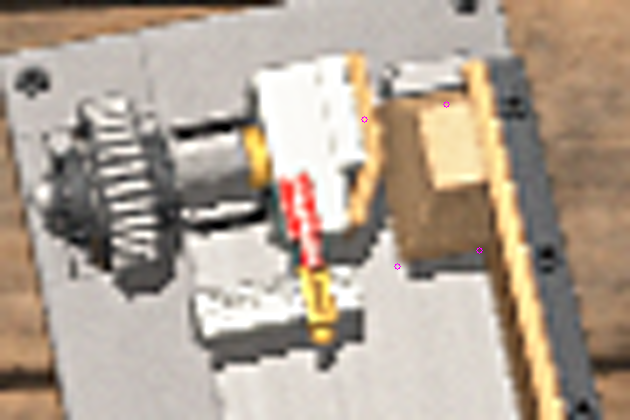

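View pics/f2.png

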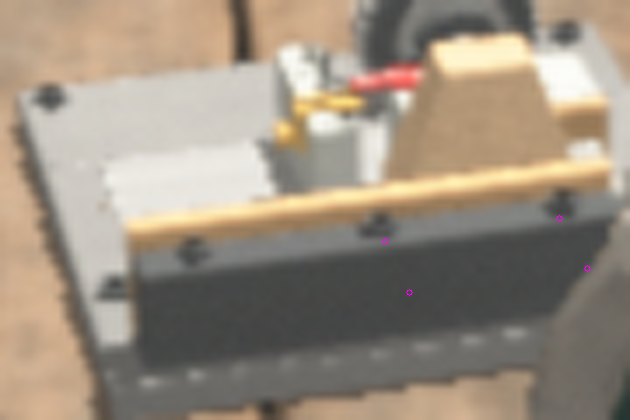

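Top crop: the block's top face at (420–487, 95–188) is parallel to the fence, with its far end by the end stop at (430,80). In the side crop it stands upright. The finger stopped about 2.5 mm earlier than I expected, so I measure the block's top face.

```bash
python3 - <<'E'
from h import *
im=arm.get_image('top')
U=lambda c:(c[0]/7-.43+312,c[1]/7-.43+218)
S=lambda c:(c[0]/7-.43+255,c[1]/7-.43+255)
for c in((420,106),(475,97),(437,188),(488,180)):print('top',c,wj(J,ray('top',U(c),.076)).round(1))
for c in((430,44),(526,36),(437,77),(531,70)):print('side',c,wj(J,ray('side',S(c),.076)).round(1))
print('stop near top edge',[wj(J,ray('top',U(c),.040)).round(1) for c in((392,95),(460,88))])
# profile along jig x on block top centre & stop, fence reference
for y in(-6,-1,4):
    xs=np.arange(-15,45,1.5);q=proj('top',jw(J,[[x,y,76] for x in xs])).astype(np.float32)
    print(y,[(float(x),int(v)) for x,v in zip(xs,cv2.remap(im,q[:,0],q[:,1],cv2.INTER_LINEAR)[:,0].mean(1))])
# near base edge
for y in(6,9,12):
    xs=np.arange(-22,2,1.5);q=proj('top',jw(J,[[x,y,12] for x in xs])).astype(np.float32)
    print('base',y,[(float(x),*map(int,v)) for x,v in zip(xs,cv2.remap(im,q[:,0],q[:,1],cv2.INTER_LINEAR)[:,0])])
E
```

```text
top (420, 106) [[29.5  6.2]]
top (475, 97) [[ 29.1 -11.3]]
top (437, 188) [[3.2 6.6]]
top (488, 180) [[ 2.6 -9.5]]
side (430, 44) [[1.4 5.3]]
side (526, 36) [[27.6  3.1]]
side (437, 77) [[ -1.4 -13.4]]
side (531, 70) [[ 23.7 -16.1]]
stop near top edge [array([[41.2,  7.4]]), array([[ 39.3, -14.8]])]
-6 [(-15.0, 91), (-13.5, 97), (-12.0, 96), (-10.5, 100), (-9.0, 102), (-7.5, 105), (-6.0, 101), (-4.5, 98), (-3.0, 103), (-1.5, 97), (0.0, 97), (1.5, 105), (3.0, 172), (4.5, 220), (6.0, 219), (7.5, 217), (9.0, 217), (10.5, 219), (12.0, 220), (13.5, 220), (15.0, 218), (16.5, 217), (18.0, 218), (19.5, 219), (21.0, 217), (22.5, 218), (24.0, 220), (25.5, 222), (27.0, 215), (28.5, 186), (30.0, 166), (31.5, 141), (33.0, 98), (34.5, 154), (36.0, 221), (37.5, 215), (39.0, 221), (40.5, 223), (42.0, 211), (43.5, 192)]
-1 [(-15.0, 94), (-13.5, 102), (-12.0, 103), (-10.5, 99), (-9.0, 102), (-7.5, 104), (-6.0, 104), (-4.5, 100), (-3.0, 97), (-1.5, 94), (0.0, 93), (1.5, 118), (3.0, 159), (4.5, 216), (6.0, 226), (7.5, 222), (9.0, 221), (10.5, 220), (12.0, 218), (13.5, 216), (15.0, 217), (16.5, 218), (18
[... 1174 characters left out ...]
.0, 223, 216, 209), (-17.5, 223, 216, 209), (-16.0, 189, 183, 177), (-14.5, 118, 113, 109), (-13.0, 123, 119, 115), (-11.5, 130, 125, 120), (-10.0, 118, 105, 95), (-8.5, 125, 103, 82), (-7.0, 132, 103, 73), (-5.5, 146, 116, 86), (-4.0, 151, 120, 87), (-2.5, 145, 111, 76), (-1.0, 145, 111, 77), (0.5, 149, 115, 83)]
base 12 [(-22.0, 218, 213, 206), (-20.5, 220, 214, 207), (-19.0, 221, 215, 208), (-17.5, 223, 217, 210), (-16.0, 226, 218, 213), (-14.5, 226, 220, 214), (-13.0, 233, 228, 222), (-11.5, 230, 224, 219), (-10.0, 199, 188, 179), (-8.5, 178, 163, 150), (-7.0, 173, 156, 140), (-5.5, 181, 163, 147), (-4.0, 188, 171, 155), (-2.5, 175, 157, 138), (-1.0, 177, 160, 143), (0.5, 191, 175, 163)]
```

The block's top face spans x 2.6–29 (centre about 15.7) and its near base edge is at x about -9.5. That puts it home against the stop, flush and square with the fence. The pointer hasn't moved and the hand is clear, so I hand in.

```bash
python3 -c "
from workcell import arm
print(arm.finish_job(),arm.state()['clock'])"
```

```text
the job is handed in; nothing more can be done
the job is handed in; nothing more can be done
```

I set the jaw to its mark by the wheel alone, then slid the block along the fence to the end stop. The job was handed in at about 27 s with the hand clear.

- **Jaw:** I rolled the wheel with the closed fingertips in five strokes. By my pixel fit the pointer then stood about 0.3 mm to the wide side of the line, with an uncertainty of about 0.3 mm. I judged that within what I could measure and left it. The reading was the same after the block was pushed. The networks' own pointer readings scattered more than my fit, from 38 to 50 mm in jig y against a mark at 45.5; the 38 was a low-confidence side view.
- **Block:** I squared it against the fence from its left, then pushed it low until it stopped firmly, at 7.5 N.
    - **In its favour:** the top picture put its near base edge at x about -9.5 (-10 when home) and its middle at about 15.5 (15 when home). It stood upright and parallel to the fence.
    - **Disagreements:** the fingertip stopped about 2.5 mm sooner than I had calculated, and the networks gave a middle of 11 to 16.5. I trusted the picture measurement and did not push again.
- **Other things:** I touched nothing else on the bench. I did not re-check those items in a final picture.

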